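# Spin-check the guide rollers, hang the good, bin the bad

### The arm

A 6-joint arm with a two-finger parallel gripper is mounted at the origin on the work surface. World frame = base frame: x ahead of the robot, y to its left, z up, the work surface at z = 0. Lengths are in mm, angles in rad, forces in N, time in s.
With the tool pointing down it reaches from about 250 to 725 mm from the base axis. Payload 9.7 kg.
Tool frame: the origin (TCP) lies midway between the tips of the shut fingers; the grasp point (between the pads) lies 19 mm behind it; z points along the fingers, y is the line along which they close (so a half turn about z gives the same grasp; the last joint's range is limited). The gripper opens to 85 mm and grips with 20 to 120 N. Pads are 22 mm wide; open, the fingers measure 114 mm over their backs; the gripper's body (76 mm by 85 mm) begins 54 mm behind the grasp point. The pads swing forward as they close: fully open they stand 13 mm farther back than shut.
Start: joints at [-1.174, 0.087, 0.176, 1.66, 0, 1.571], TCP at [212.555, -507.265, 231.284] pointing down, gripper open.
Joint ranges: [-3.13, 3.13], [-0.85, 1.81], [-1.15, 1.24], [-2.2, 2.28], [-1.44, 1.52], [-3.14, 3.14]. Speed limits (rad/s): [2.22, 2.22, 2.57, 3.14, 3.14, 3.14].

### API

Orientations are given as [roll, pitch, yaw] about the fixed x, y, z axes, in that order (R = Rz(yaw) Ry(pitch) Rx(roll)).
In Python, from bench import r gives the robot as it stands.
- The arm moves only by the tool drive_tool, never from a script. Its argument "increments" is one flat list of numbers, 7 for each row, row after row: the shift along the tool's x, y, z in mm, then the turn, a rotation vector about the tool's x, y, z in rad, then the opening in per cent of the stroke, from 0 (shut) to 100 (fully open). In form: [tx, ty, tz, ax, ay, az, claw, tx, ty, tz, ax, ay, az, claw, ...]. A call has 1 to 12 rows; each row shifts and turns the commanded pose from where the row before left it, along the tool's axes as they then stand; what a row does not reach is not made up. A row lasts 1/10 s, in which the tool goes at most 50 mm and 8.59 degrees, less where a joint would pass 70% of its speed; a pose out of reach is approached as far as the arm can. A call is refused whole if a number of a shift passes 50 or a number of a turn 0.15, either way. A call with a gripper value outside its range is refused whole. The fingers move at their own pace and stop on an object; "newtons" is the grip in N (left out, the last holds). Time passes only in rows, so rows that do not move let the fingers close. It gives the time, the measured TCP pose, the force, the opening and the grip force at its end, in the units of the state.
- r.sense(): the state, without advancing time (a new reading comes with each control period).
- r.snapshot(name): name is "scene" or "top"; returns (picture, depth): 420x560x3 uint8, blue, green, red; 420x560 float32, mm along the optical axis (not along the pixel's ray), 0 where there is no reading.
- r.camera_model(name): a dict with "intrinsics" (3x3 intrinsics, pixels), "R" (3x3) and "t" (3): a world point X has camera coordinates R X + t. Camera axes: x right, y down, z forward; pixel columns grow to the right and rows downward; lengths in mm; the calibration is good to about 2 mm. A picture is of the moment at which its call begins. camera_model takes no time and is no camera call.
- r.finish_job(): hands the job in; it is judged then, once.
The state is a dict: "t": time; "joint_positions": joint angles; "joint_velocities": joint speeds; "joint_efforts": joint torques, N m; "position": TCP position; "ee_rot": TCP orientation; "wrist_force": force on the tool from outside, world axes, zero at the start; "torque": the same for the moment, N m; "grip_width": finger opening in mm; "grip_force": force on a finger pad.
Only numpy, scipy, OpenCV 4.12 (cv2) and the standard library are available. Lean on these libraries where they do the work, as an engineer would, in place of code of your own. Each camera call takes 0.05 s, during which the arm holds its last target. There are 200 camera calls.

### The job

Check the cable guide rollers on the bench: turn each roller on its axle, giving it a good part of a turn, at least 40 degrees if it will go, otherwise until it catches. Hang every unit whose roller turns freely astride the stock bar, roller uppermost and bracket fully down on the bar, and put every unit whose roller binds in the black repair bin. Leave the tub of screws, the jar and the round lamp where they are.

Things in the scene. Friction and masses are not known exactly. Their poses are not given: they have to be found in the camera images.
- saddle_a: Roller unit, one of 4 or 5 alike (a to e; one may be absent), 0.35 kg: an upside-down U bracket of bare metal, 50 (x) by 54 (y) by 55 mm tall, standing on two side plates facing +x and -x, 5 thick, 40 apart inside, 50 deep below the 5 mm top plate; a bar along its y passes between. Origin: middle of its underside, z up. Lift it by the side plates' outer faces. Half a turn of yaw makes no difference.
- wheel_a (a joint): Turn of unit a's roller (grey, 44 mm across, upright axle, 57 to 83 mm above the unit's origin, bolt head to 87) on its bracket, rad, anticlockwise from above +; 0: white ticks of roller and plate meet (+x). Starts within 0.1 of 0. A free roller turns on and on, either way; one that binds catches under 0.35 from 0, either way, then the bracket goes round with it.
- saddle_b: Roller unit, one of 4 or 5 alike (a to e; one may be absent), 0.35 kg: an upside-down U bracket of bare metal, 50 (x) by 54 (y) by 55 mm tall, standing on two side plates facing +x and -x, 5 thick, 40 apart inside, 50 deep below the 5 mm top plate; a bar along its y passes between. Origin: middle of its underside, z up. Lift it by the side plates' outer faces. Half a turn of yaw makes no difference.
- wheel_b (a joint): Turn of unit b's roller (grey, 44 mm across, upright axle, 57 to 83 mm above the unit's origin, bolt head to 87) on its bracket, rad, anticlockwise from above +; 0: white ticks of roller and plate meet (+x). Starts within 0.1 of 0. A free roller turns on and on, either way; one that binds catches under 0.35 from 0, either way, then the bracket goes round with it.
- saddle_c: Roller unit, one of 4 or 5 alike (a to e; one may be absent), 0.35 kg: an upside-down U bracket of bare metal, 50 (x) by 54 (y) by 55 mm tall, standing on two side plates facing +x and -x, 5 thick, 40 apart inside, 50 deep below the 5 mm top plate; a bar along its y passes between. Origin: middle of its underside, z up. Lift it by the side plates' outer faces. Half a turn of yaw makes no difference.
- wheel_c (a joint): Turn of unit c's roller (grey, 44 mm across, upright axle, 57 to 83 mm above the unit's origin, bolt head to 87) on its bracket, rad, anticlockwise from above +; 0: white ticks of roller and plate meet (+x). Starts within 0.1 of 0. A free roller turns on and on, either way; one that binds catches under 0.35 from 0, either way, then the bracket goes round with it.
- saddle_d: Roller unit, one of 4 or 5 alike (a to e; one may be absent), 0.35 kg: an upside-down U bracket of bare metal, 50 (x) by 54 (y) by 55 mm tall, standing on two side plates facing +x and -x, 5 thick, 40 apart inside, 50 deep below the 5 mm top plate; a bar along its y passes between. Origin: middle of its underside, z up. Lift it by the side plates' outer faces. Half a turn of yaw makes no difference.
- wheel_d (a joint): Turn of unit d's roller (grey, 44 mm across, upright axle, 57 to 83 mm above the unit's origin, bolt head to 87) on its bracket, rad, anticlockwise from above +; 0: white ticks of roller and plate meet (+x). Starts within 0.1 of 0. A free roller turns on and on, either way; one that binds catches under 0.35 from 0, either way, then the bracket goes round with it.
- saddle_e: Roller unit, one of 4 or 5 alike (a to e; one may be absent), 0.35 kg: an upside-down U bracket of bare metal, 50 (x) by 54 (y) by 55 mm tall, standing on two side plates facing +x and -x, 5 thick, 40 apart inside, 50 deep below the 5 mm top plate; a bar along its y passes between. Origin: middle of its underside, z up. Lift it by the side plates' outer faces. Half a turn of yaw makes no difference.
- wheel_e (a joint): Turn of unit e's roller (grey, 44 mm across, upright axle, 57 to 83 mm above the unit's origin, bolt head to 87) on its bracket, rad, anticlockwise from above +; 0: white ticks of roller and plate meet (+x). Starts within 0.1 of 0. A free roller turns on and on, either way; one that binds catches under 0.35 from 0, either way, then the bracket goes round with it.
- bar_mid (a point): Middle of the axis of the stock bar: a round level steel bar, 20 mm across, fixed between two posts 380 mm apart, its axis 140 mm or so above the bench. The bar runs along this point's y. A unit hung astride it has its origin 40 mm straight below the bar's axis, and its y along the bar.
- bin: Repair bin: an open, loose black plastic bin, 150 (x) by 160 (y) by 55 mm tall, walls and floor 4 to 5 mm, on the bench to the left or right of the bar. Origin: middle of its underside, z up.
- tub: Bystander: small open blue tub of screws, 75 by 62 by 40 mm, among the units. Origin: middle of its underside.
- pot: Bystander: dark jar with a metal lid, 56 mm across, 50 mm tall, among the units. Origin: middle of its underside.
- lamp: Bystander: round recessed floor lamp, about 155 mm across and 60 mm tall, on the other side of the bar from the bin. Origin: middle of its underside.

How it is judged (in metres and radians):
On the way:
1. Every roller has been turned on its axle: the free ones by more than 0.5 rad from 0, the binding ones to where they catch (more than 0.2 rad from 0) ((value of joint wheel_a above 0.5 rad or value of joint wheel_a below -0.5 rad) and (value of joint wheel_b above 0.2 rad or value of joint wheel_b below -0.2 rad) and (value of joint wheel_c above 0.5 rad or value of joint wheel_c below -0.5 rad) and (value of joint wheel_d above 0.5 rad or value of joint wheel_d below -0.5 rad) and (value of joint wheel_e above 0.2 rad or value of joint wheel_e below -0.2 rad)), for 0.2 s.
At the end, for the whole second after the job is handed in: Free-roller units sit astride the bar, upright within 0.3 rad, origin 30-48 mm below the bar axis, within 20 mm across and 165 mm along from its middle; binding-roller units lie inside the bin, origin under 85 mm above its underside; all at rest (under 0.03 m/s) (x of saddle_a in the frame of bar_mid between -0.02 and 0.02 m and y of saddle_a in the frame of bar_mid between -0.165 and 0.165 m and z of saddle_a in the frame of bar_mid between -0.048 and -0.03 m and angle between each of saddle_a, saddle_c, saddle_d's own z axis and vertical below 0.3 rad and linear speed of each of saddle_a, saddle_c, saddle_d, saddle_b, saddle_e below 0.03 m/s and x of saddle_c in the frame of bar_mid between -0.02 and 0.02 m and y of saddle_c in the frame of bar_mid between -0.165 and 0.165 m and z of saddle_c in the frame of bar_mid between -0.048 and -0.03 m and x of saddle_d in the frame of bar_mid between -0.02 and 0.02 m and y of saddle_d in the frame of bar_mid between -0.165 and 0.165 m and z of saddle_d in the frame of bar_mid between -0.048 and -0.03 m and x of saddle_b in the frame of bin between -0.075 and 0.075 m and y of saddle_b in the frame of bin between -0.08 and 0.08 m and z of saddle_b in the frame of bin between -0.005 and 0.085 m and x of saddle_e in the frame of bin between -0.075 and 0.075 m and y of saddle_e in the frame of bin between -0.08 and 0.08 m and z of saddle_e in the frame of bin between -0.005 and 0.085 m); the robot touches nothing.
It fails at once if A bystander is moved by more than 60 mm (distance of any of tub, pot, lamp from where it was at the start of the episode above 0.06 m).
Of saddle_a, saddle_b, saddle_c, saddle_d, saddle_e only 4 to 5 are there at a start; the rules pass over those that are not, and their reading is None.
At some moment in a run one of bin may be knocked a few centimetres aside while the robot is not near it.
It also fails if it takes over 210 s, if anything falls off the work surface, if the arm or the gripper's body presses on something with over 40 N, if the wrist force passes 120 N, or if a joint passes its speed limit or range.

## Working session

There is one attempt and no reset: what is moved stays moved. The work goes in short steps, Python scripts to look and compute and a tool call to move; the robot and the scene stay as the last step left them, time stands still between calls to the robot, and variables do not carry over. Pictures are saved under pics/ and viewed, at most 14 in all, crops included, and the job is handed in when it is done.

Besides the shell and the picture viewer there is one more tool, called as name(argument=value, ...) on one line, values as JSON. drive_tool: Moves the arm, as the interface text tells. Its arguments: {"type":"object","properties":{"increments":{"type":"array"},"newtons":{"type":"number"}},"required":["increments"]}

```bash
mkdir -p pics; ls
cat > h.py <<'E'
import cv2,numpy as np
from bench import r
def snap(n,f=None):
    p,d=r.snapshot(n)
    if f: cv2.imwrite('pics/'+f,p)
    return p,d
def ray(n,u,v,z):
    c=r.camera_model(n);K=np.array(c['intrinsics']);R=np.array(c['R']);t=np.array(c['t'])
    o=-R.T@t;d=R.T@np.linalg.inv(K)@[u,v,1.]
    return o+d*(z-o[2])/d[2]
def cloud(n,d):
    c=r.camera_model(n);K=np.array(c['intrinsics']);R=np.array(c['R']);t=np.array(c['t'])
    v,u=np.indices(d.shape);X=np.stack([(u-K[0,2])/K[0,0]*d,(v-K[1,2])/K[1,1]*d,d],-1)
    return (X-t)@R
def pix(n,X):
    c=r.camera_model(n);q=np.array(c['intrinsics'])@(np.array(c['R'])@np.array(X,float)+np.array(c['t']))
    return q[:2]/q[2]
E
python3 - <<'E'
from h import *
np.set_printoptions(precision=3,suppress=True)
snap('top','top0.png');snap('scene','sc0.png')
for n in('top','scene'):
    c=r.camera_model(n);print(n,c['intrinsics'],-np.array(c['R']).T@c['t'],np.array(c['R']))
print(r.sense())
E
```

```text
pics
top [[412.104   0.    286.018]
 [  0.    412.104 212.689]
 [  0.      0.      1.   ]] [ 377.341    3.946 1130.029] [[-0.009 -1.     0.012]
 [-0.988  0.007 -0.155]
 [ 0.155 -0.013 -0.988]]
scene [[382.905   0.    281.429]
 [  0.    382.905 209.795]
 [  0.      0.      1.   ]] [1089.401  237.221  948.438] [[-0.369  0.929 -0.007]
 [ 0.767  0.3   -0.567]
 [-0.525 -0.215 -0.824]]
{'t': 0.1, 'joint_positions': array([-1.174,  0.087,  0.175,  1.66 , -0.   ,  1.571]), 'joint_velocities': array([-0.001, -0.002,  0.002, -0.001,  0.   ,  0.   ]), 'joint_efforts': array([ -0.001, -52.156,  46.565,   0.016,  -0.   ,  -0.   ]), 'position': array([ 212.46 , -507.081,  230.662]), 'ee_rot': array([-3.14 ,  0.   ,  0.397]), 'wrist_force': array([ 0.041,  0.701, -0.517]), 'torque': array([-0.022,  0.026,  0.029]), 'grip_force': 0.0, 'grip_width': 85.4253075255246}
```

View pics/top0.png

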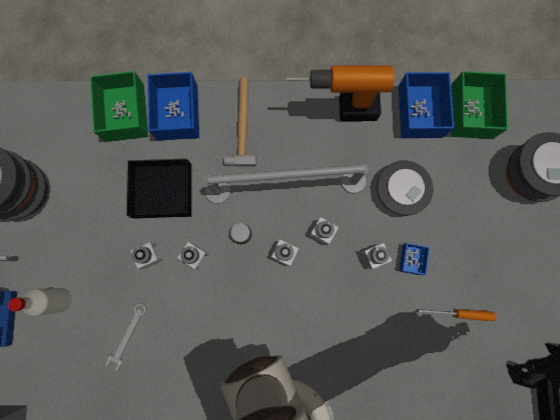

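View pics/sc0.png

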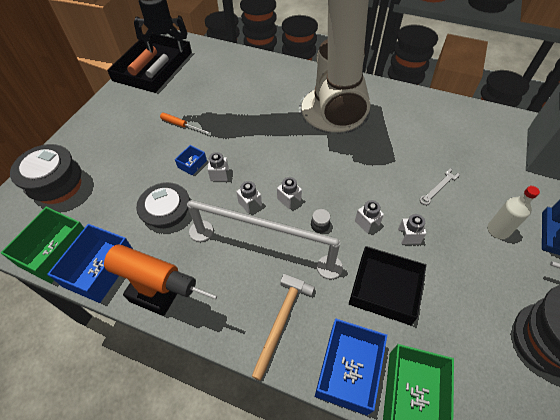

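The overview shows five units in the top view at about (144,256), (192,255), (284,252), (323,230) and (378,256). The jar is at (240,233), the tub at (413,259), the lamp at (405,188), the bin at (160,188), and the bar runs from (212,180) to (365,170).

```bash
cat >> h.py <<'E'
def disc(n,u,v,f=1):
    "median-free helper"
def near(P,x,y,z0,z1,rad):
    q=P.reshape(-1,3);m=(np.hypot(q[:,0]-x,q[:,1]-y)<rad)&(q[:,2]>z0)&(q[:,2]<z1);return q[m]
def units(n,d,z0=47,z1=62,rad=60,seeds=()):
    P=cloud(n,d)
    for x,y in seeds:
        R=near(P,x,y,76,95,45)
        if len(R)<5: print(n,x,y,'none');continue
        c=np.median(R[:,:2],0)
        B=near(P,c[0],c[1],z0,z1,40)
        (cx,cy),(w,h),a=cv2.minAreaRect(B[:,:2].astype(np.float32))
        (rx,ry),rr=cv2.minEnclosingCircle(R[:,:2].astype(np.float32))
        print(n,'roller',np.round([rx,ry,rr,np.median(R[:,2])],1),'plate',np.round([cx,cy,w,h,a,np.median(B[:,2]),len(B)],1))
E
cat > m.py <<'E'
from h import *
import sys
np.set_printoptions(precision=1,suppress=True)
px=[(144,256),(192,255),(284,252),(323,230),(378,256)]
seeds=[ray('top',u,v,85)[:2] for u,v in px]
for n in('top','scene'):
    p,d=snap(n); units(n,d,seeds=seeds)
    if n=='top':
        P=cloud(n,d); S=p
    else: S2=p
tiles=[cv2.resize(S[v-22:v+22,u-22:u+22],(264,264),interpolation=cv2.INTER_CUBIC) for u,v in px]
t2=[]
for s in seeds:
    u,v=pix('scene',[s[0],s[1],60]).astype(int); t2.append(cv2.resize(S2[v-22:v+22,u-22:u+22],(264,264),interpolation=cv2.INTER_CUBIC))
m=np.vstack([np.hstack(tiles),np.hstack(t2)]);cv2.imwrite('pics/'+sys.argv[1],cv2.resize(m,(800,320)))
if len(sys.argv)>2:
    for nm,u0,v0 in [('bin',160,188),('lamp',405,188),('jar',240,233),('tub',413,259)]:
        x,y,_=ray('top',u0,v0,40);q=near(P,x,y,35,70,105)
        print(nm,cv2.minAreaRect(q[:,:2].astype(np.float32)),np.median(q[:,2]),len(q))
    a=ray('top',212,180,150)
    for n in ('top','scene'):
        q=cloud(n,r.snapshot(n)[1]).reshape(-1,3)
        m=(q[:,2]>140)&(q[:,2]<158)&(q[:,0]>400)&(q[:,0]<520)&(abs(q[:,1])<240)
        q=q[m];print(n,len(q),'bar zmax',np.percentile(q[:,2],[50,90,98]),'y',q[:,1].min(),q[:,1].max(),'x(y) fit',np.polyfit(q[:,1],q[:,0],1))
E
python3 m.py t0.png 1
```

```text
top roller [439.2 357.4  22.2  83.7] plate [438.6 357.8  50.9  55.8  25.5  55.3 161. ]
top roller [437.8 235.8  22.2  83.9] plate [437.1 235.4  54.4  50.3  57.3  56.  155. ]
top roller [442.9  -6.8  21.9  84.2] plate [443.   -7.2  53.8  50.1  64.2  56.  166. ]
top roller [ 500.1 -112.3   21.8   84.2] plate [ 500.4 -112.3   54.    50.5   59.7   55.9  157. ]
top roller [ 433.  -249.6   22.3   84.8] plate [ 432.7 -249.7   49.8   55.8   21.7   55.8  152. ]
scene roller [439.1 362.6  22.7  85.8] plate [438.3 361.5  51.3  54.7  23.6  57.4 165. ]
scene roller [437.  239.2  22.8  85.9] plate [437.1 238.5  55.6  50.4  57.6  57.  154. ]
scene roller [442.2  -3.1  22.5  85.7] plate [441.6  -3.1  54.6  52.4  63.   57.1 129. ]
scene roller [ 498.8 -108.5   23.2   85.5] plate [ 499.6 -107.9   54.4   51.4   57.7   57.3  126. ]
scene roller [ 432.  -244.    23.9   85.8] plate [ 432.5 -245.9   53.6   54.9   21.8   57.1  131. ]
bin ((619.909423828125, 331.0654296875), (150.40744018554688, 161.4818878173828), 1.5787663459777832) 51.87211887965908 725
lamp ((616.490478515625, -333.77374267578125), (149.
[... 525 characters left out ...]
:,1],q[:,0],1))
                                     ~~~~~~~~~~~~~^^^^^^^^^^^^^^^^^^^
    return _quantile_unchecked(
        a, q, axis, out, overwrite_input, method, keepdims, weights)
    return _ureduce(a,
                    func=_quantile_ureduce_func,
    ...<5 lines>...
                    overwrite_input=overwrite_input,
                    method=method)
    r = func(a, **kwargs)
    result = _quantile(arr,
                       quantiles=q,
    ...<2 lines>...
                       out=out,
                       weights=wgt)
    slices_having_nans = np.isnan(arr[-1, ...])
                                  ~~~^^^^^^^^^
IndexError: index -1 is out of bounds for axis 0 with size 0
```

View pics/t0.png

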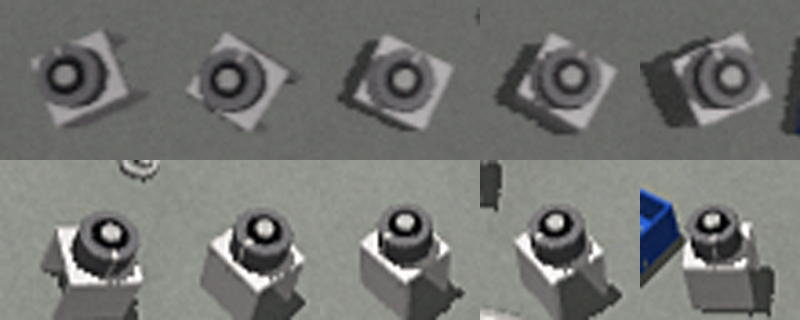

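drive_tool(increments=[30,-15,0,0,0,0,100,30,-15,0,0,0,0,100,30,-15,0,0,0,0,100,30,-15,0,0,0,0,100,30,-16,0,0,0,0,100,30,-16,0,0,0,0,100,30,-16,0,0,0,0,100,30,-16,0,0,0,0,100,31,-15,10,0,0,0,100,31,-15,20,0,0,0,100,0,0,40,0,0,0,100,0,0,40,0,0,0,100], newtons=30)

```text
t: 1.45
position: [432.5, -247.7, 120.4]
ee_rot: [3.14, -0.001, 0.399]
wrist_force: [-0.1, -0.3, -0.6]
grip_width: 85.5
grip_force: 0.0
```

```bash
cat > bar.py <<'E'
from h import *
np.set_printoptions(precision=3,suppress=True)
for n in ('top','scene'):
    P=cloud(n,r.snapshot(n)[1])
    q=P.reshape(-1,3)
    m=(q[:,2]>125)&(q[:,2]<175)&(q[:,0]>570)&(q[:,0]<730)&(abs(q[:,1])<175)
    q=q[m];print(n,len(q),'z',np.percentile(q[:,2],[2,50,90,98]))
    t=q[q[:,2]>np.percentile(q[:,2],60)]
    print('fit x(y)',np.polyfit(q[:,1],q[:,0],1),'top',np.polyfit(t[:,1],t[:,0],1),'z(y)',np.polyfit(t[:,1],t[:,2],1))
    for y in(-120,0,120):
        s=q[abs(q[:,1]-y)<15];print(y,s[:,0].min(),s[:,0].max())
    q=P.reshape(-1,3);m=(q[:,2]>125)&(q[:,2]<175)&(q[:,0]>570)&(q[:,0]<730)&(abs(q[:,1])<260);q=q[m];print('y ext',q[:,1].min(),q[:,1].max())
    for nm,X in [('jar',(485,110)),('tub',(435,-338))]:
        k=near(P,*X,30,60,50);print(nm,k.mean(0),len(k))
E
python3 bar.py
```

```text
top 1169 z [140.093 148.965 152.104 153.863]
fit x(y) [ -0.071 627.533] top [ -0.071 628.871] z(y) [ -0.001 151.406]
-120 627.5029399764614 648.2385659606027
0 618.4648701757585 639.1707200468145
120 609.5934892979787 629.3879559481119
y ext -211.26591854869355 189.20512664332134
jar [496.567 110.297  50.721] 284
tub [nan nan nan] 0
scene 1107 z [140.194 150.435 153.275 154.641]
fit x(y) [ -0.069 632.125] top [ -0.07 629.44] z(y) [ -0.001 152.685]
-120 628.1239835484419 648.2028938747694
0 621.7257859590941 639.4759087520662
120 612.2417403551872 631.450828409251
y ext -209.4431241039411 193.25426710027315
jar [500.671 115.205  50.327] 259
tub [ 429.81  -344.511   38.525] 182bar.py:14: RuntimeWarning: Mean of empty slice.
  k=near(P,*X,30,60,50);print(nm,k.mean(0),len(k))
  ret = um.true_divide(
```

drive_tool(increments=[0,0,30,0,0,0,100,0,0,30,0,0,0,100,0,0,0,0,0,0,0,0,0,0,0,0,0,0,0,0,0,0,0,0,0,0,0,0,0,0,0,0,0,0,0,0,0,0,0,0,0,0,0,0,0,0,0,0,0,0,0,0,0], newtons=30)

```text
t: 2.45
position: [432.6, -249.1, 64.0]
ee_rot: [3.139, -0.002, 0.397]
wrist_force: [-1.2, 2.0, 6.5]
grip_width: 42.9
grip_force: 30.9
```

drive_tool(increments=[0,0,-4,0,0,0,0,0,0,0,0,0,0.15,0,0,0,0,0,0,0.15,0,0,0,0,0,0,0.15,0,0,0,0,0,0,0.15,0,0,0,0,0,0,0.15,0,0,0,0,0,0,0.15,0,0,0,0,0,0,0,0])

```text
t: 3.25
position: [431.7, -248.6, 65.8]
ee_rot: [3.142, -0.0, -0.505]
wrist_force: [-0.7, 0.3, -4.5]
grip_width: 42.9
grip_force: 31.0
```

```bash
python3 -c "
from h import *
s=r.sense();print(s['torque'],s['wrist_force'],s['joint_positions'],s['ee_rot'])
p,d=snap('scene')
u,v=pix('scene',[432,-248,60]).astype(int)
cv2.imwrite('pics/u5.png',cv2.resize(p[v-50:v+40,u-60:u+60],(800,600),interpolation=cv2.INTER_CUBIC))"
```

```text
[-0.01615499 -0.04202974  0.02133104] [-0.70994837  0.3417281  -4.54336831] [-5.22528518e-01 -3.58575347e-02 -2.68927590e-01  1.33752716e+00
 -2.72855652e-05  3.12380130e+00] [ 3.14156183e+00 -1.98598077e-04 -5.04737160e-01]
```

View pics/u5.png

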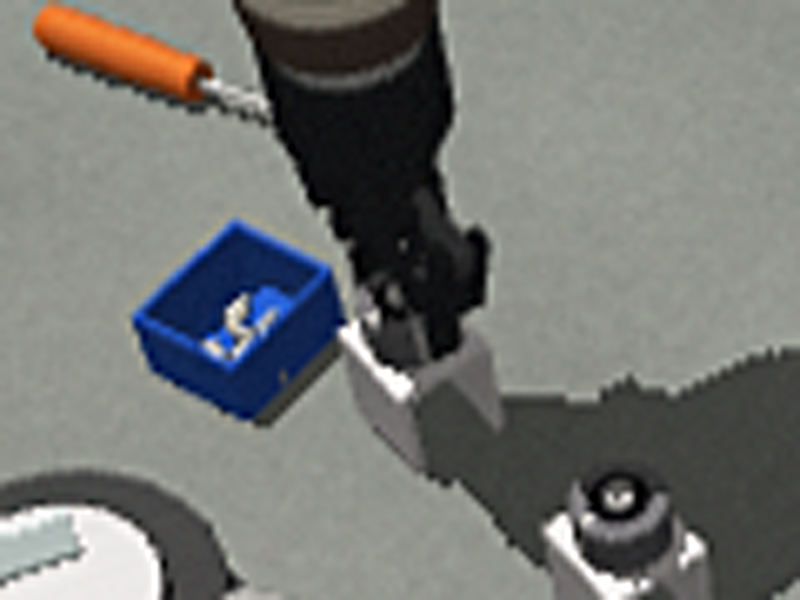

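The bracket turned with the roller, but it hung slightly off the bench (−4.5 N). I'll lower it and turn back to test properly.

drive_tool(increments=[0,0,3,0,0,0,0,0,0,0,0,0,-0.15,0,0,0,0,0,0,-0.15,0,0,0,0,0,0,-0.15,0,0,0,0,0,0,-0.15,0,0,0,0,0,0,-0.15,0,0,0,0,0,0,-0.15,0,0,0,0,0,0,-0.15,0,0,0,0,0,0,-0.15,0,0,0,0,0,0,-0.15,0,0,0,0,0,0,0,0])

```text
t: 4.4
position: [432.6, -249.5, 63.8]
ee_rot: [3.138, 0.0, 0.851]
wrist_force: [0.5, -3.2, 7.7]
grip_width: 42.8
grip_force: 31.9
```

drive_tool(increments=[0,0,0,0,0,0,100,0,0,0,0,0,0,100,0,0,0,0,0,0,100,0,0,0,0,0,0,100,0,0,0,0,0,0,100,0,0,-45,0,0,0,100,0,0,-45,0,0,0,100,0,0,-10,0,0,0,100])

```text
t: 5.2
position: [433.0, -249.3, 167.3]
ee_rot: [3.135, -0.001, 0.847]
wrist_force: [0.5, 0.3, 0.1]
grip_width: 85.2
grip_force: 0.0
```

```bash
cat > look.py <<'E'
from h import *
import sys
x,y=float(sys.argv[2]),float(sys.argv[3])
t=[]
for n in('scene','top'):
    p,d=snap(n);units(n,d,seeds=[(x,y)])
    u,v=pix(n,[x,y,60]).astype(int);t.append(cv2.resize(p[v-25:v+25,u-25:u+25],(400,400),interpolation=cv2.INTER_CUBIC))
cv2.imwrite('pics/'+sys.argv[1],np.hstack(t))
E
python3 look.py u5b.png 432 -248
```

```text
scene roller [ 432.6 -246.4   23.4   86. ] plate [ 432.7 -245.6   50.9   54.1   36.3   57.3  123. ]
top roller [ 432.5 -250.6   22.1   84.4] plate [ 434.2 -248.7   45.8   54.    36.4   56.   115. ]
```

View pics/u5b.png

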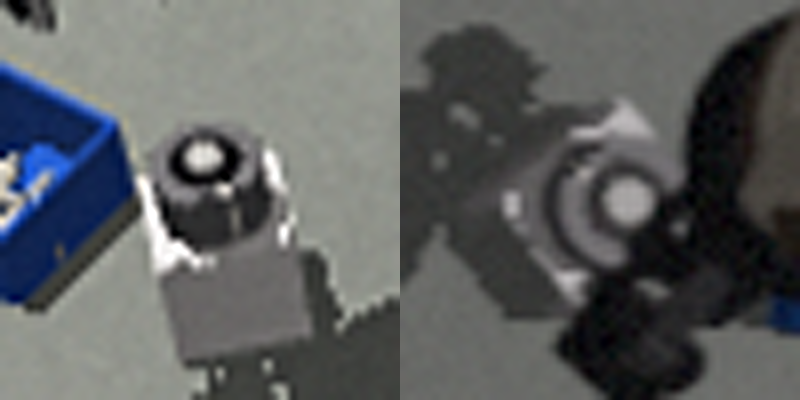

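Unit at y = −249 (call it U5): the bracket followed the roller while pressed to the bench, so it binds. The roller tick is off the plate tick. Next is U4.

drive_tool(increments=[29,-8,0,0,0,0,100,30,-8,0,0,0,0,100,30,-8,0,0,0,0,100,29,-8,0,0,0,0,100,29,-8,0,0,0,0,100,0,0,34,0,0,0,100,0,0,34,0,0,0,100,0,0,20,0,0,0,100,0,0,0,0,0,0,100])

```text
t: 6.2
position: [496.3, -111.1, 69.5]
ee_rot: [-3.135, 0.004, 0.847]
wrist_force: [0.1, 1.6, -0.3]
grip_width: 85.3
grip_force: 0.0
```

drive_tool(increments=[2,4,5,0,0,0,100,0,0,0,0,0,0,0,0,0,0,0,0,0,0,0,0,0,0,0,0,0,0,0,0,0,0,0,0,0,0,0,0,0,0,0,0,0,0,0,0,0,0,0,0,0,0,0,0,0])

```text
t: 7.0
position: [503.6, -113.0, 70.3]
ee_rot: [3.14, -0.001, 0.847]
wrist_force: [-1.8, 1.4, 5.9]
grip_width: 42.6
grip_force: 30.0
```

drive_tool(increments=[0,0,0,0,0,0.15,0,0,0,0,0,0,0.15,0,0,0,0,0,0,0.15,0,0,0,0,0,0,0.15,0,0,0,0,0,0,0.15,0,0,0,0,0,0,0,0])

```text
t: 7.6
position: [504.0, -113.3, 70.5]
ee_rot: [3.141, -0.002, 0.091]
wrist_force: [0.7, 1.2, 6.1]
grip_width: 42.6
grip_force: 29.9
```

```bash
python3 -c "
from h import *
s=r.sense();print(s['torque'],s['joint_positions'])"
```

```text
[-0.08463193  0.05035713  0.00372404] [-2.20943095e-01  4.25828923e-03 -2.20253608e-01  1.34398252e+00
 -2.08615431e-04  2.82924853e+00]
```

drive_tool(increments=[0,0,0,0,0,0,100,0,0,0,0,0,0,100,0,0,0,0,0,0,100,0,0,0,0,0,0,100,0,0,0,0,0,0,100,0,0,-40,0,0,0,100,0,0,-40,0,0,0,100,0,0,0,0,0,0,100])

```text
t: 8.4
position: [505.3, -113.5, 154.7]
ee_rot: [3.139, -0.007, 0.097]
wrist_force: [-0.3, -0.4, 0.5]
grip_width: 85.1
grip_force: 0.0
```

```bash
python3 look.py u4.png 500 -112
```

```text
scene roller [ 501.8 -109.1   24.3   86.1] plate [ 502.2 -107.4   55.8   50.7   52.9   57.6  128. ]
top 500.0 -112.0 none
```

drive_tool(increments=[-13,-28,0,0,0,0,100,-13,-28,0,0,0,0,100,-13,-28,0,0,0,0,100,-13,-28,0,0,0,0,100,0,0,30,0,0,0,100,0,0,30,0,0,0,100,0,0,25,0,0,0,100,0,0,0,0,0,0,100,0,0,0,0,0,0,100])

```text
t: 9.4
position: [440.1, -6.6, 63.9]
ee_rot: [-3.141, 0.002, 0.097]
wrist_force: [-0.3, 1.0, 0.9]
grip_width: 85.6
grip_force: 0.0
```

drive_tool(increments=[3,0,-3,0,0,0,100,0,0,0,0,0,0,0,0,0,0,0,0,0,0,0,0,0,0,0,0,0,0,0,0,0,0,0,0,0,0,0,0,0,0,0,0,0,0,0,0,0,0,0,0,0,0,0,0,0])

```text
t: 10.2
position: [444.1, -6.2, 67.9]
ee_rot: [-3.141, -0.001, 0.097]
wrist_force: [0.2, 2.3, 6.0]
grip_width: 42.6
grip_force: 30.4
```

drive_tool(increments=[0,0,0,0,0,-0.15,0,0,0,0,0,0,-0.15,0,0,0,0,0,0,-0.15,0,0,0,0,0,0,-0.15,0,0,0,0,0,0,-0.15,0,0,0,0,0,0,0,0])

```text
t: 10.8
position: [444.0, -5.8, 68.0]
ee_rot: [3.141, -0.002, 0.853]
wrist_force: [-0.6, 3.5, 6.7]
grip_width: 42.8
grip_force: 30.7
```

drive_tool(increments=[0,0,0,0,0,0,100,0,0,0,0,0,0,100,0,0,0,0,0,0,100,0,0,0,0,0,0,100,0,0,0,0,0,0,100,0,0,-40,0,0,0,100,0,0,-40,0,0,0,100,0,0,0,0,0,0,100])

```text
t: 11.6
position: [445.8, -6.4, 152.4]
ee_rot: [3.136, -0.005, 0.847]
wrist_force: [-0.3, 0.4, -0.2]
grip_width: 85.4
grip_force: 0.0
```

```bash
python3 look.py u3.png 443 -7;python3 -c "
from h import *
print(r.sense()['position'])"
```

```text
scene roller [442.9  -4.5  23.3  85.9] plate [441.4  -4.2  57.2  51.4  65.1  57.1 136. ]
top 443.0 -7.0 none
[444.24471835  -6.33270733 147.9877116 ]
```

drive_tool(increments=[25,-23,0,0,0,0,100,25,-24,0,0,0,0,100,25,-24,0,0,0,0,100,25,-24,0,0,0,0,100,25,-24,0,0,0,0,100,26,-23,0,0,0,0,100,26,-23,0,0,0,0,100,0,0,30,0,0,0,100,0,0,30,0,0,0,100,0,0,20,0,0,0,100,0,0,0,0,0,0,100,0,0,0,0,0,0,100])

```text
t: 12.9
position: [436.8, 235.3, 66.8]
ee_rot: [-3.141, 0.002, 0.847]
wrist_force: [-0.4, -0.5, 1.1]
grip_width: 85.3
grip_force: 0.0
```

Good. Close, turn +0.9, release.

drive_tool(increments=[0,0,0,0,0,0,0,0,0,0,0,0,0,0,0,0,0,0,0,0,0,0,0,0,0,0,0,0,0,0,0,0,0,0,0,0,0,0,0,0,0,0,0,0,0,0,0,0,0])

```text
t: 13.6
position: [437.7, 235.9, 68.3]
ee_rot: [3.141, -0.002, 0.847]
wrist_force: [-2.3, 0.8, 6.3]
grip_width: 42.6
grip_force: 30.0
```

drive_tool(increments=[0,0,0,0,0,-0.15,0,0,0,0,0,0,-0.15,0,0,0,0,0,0,-0.15,0,0,0,0,0,0,-0.15,0,0,0,0,0,0,-0.15,0,0,0,0,0,0,-0.15,0,0,0,0,0,0,0,0])

```text
t: 14.3
position: [438.3, 235.9, 68.2]
ee_rot: [3.139, -0.0, 1.749]
wrist_force: [2.4, 0.8, 1.9]
grip_width: 42.8
grip_force: 30.2
```

drive_tool(increments=[0,0,0,0,0,0,100,0,0,0,0,0,0,100,0,0,0,0,0,0,100,0,0,0,0,0,0,100,0,0,0,0,0,0,100,0,0,-40,0,0,0,100,0,0,-40,0,0,0,100,0,0,0,0,0,0,100,0,0,0,0,0,0,100])

```text
t: 15.2
position: [437.8, 235.8, 148.1]
ee_rot: [3.14, -0.001, 1.746]
wrist_force: [-0.2, 0.2, -0.5]
grip_width: 85.6
grip_force: 0.0
```

```bash
python3 look.py u2.png 437 236;python3 -c "
from h import *
print(r.sense()['position'])"
```

```text
scene roller [437.2 237.6  23.   86. ] plate [437.4 238.   56.4  50.6  60.1  57.2 154. ]
top roller [437.  234.1  21.7  84.1] plate [436.8 234.9  54.1  49.9  58.1  55.6 134. ]
[436.94179212 235.37619131 146.24264667]
```

drive_tool(increments=[30,6,0,0,0,0,100,30,6,0,0,0,0,100,30,6,0,0,0,0,100,30,5,0,0,0,0,100,0,0,30,0,0,0,100,0,0,30,0,0,0,100,0,0,20,0,0,0,100,0,0,0,0,0,0,100,0,0,0,0,0,0,100])

```text
t: 16.2
position: [438.5, 357.4, 66.8]
ee_rot: [-3.14, 0.001, 1.747]
wrist_force: [0.3, 0.9, 0.3]
grip_width: 85.5
grip_force: 0.0
```

drive_tool(increments=[0,0,0,0,0,0,0,0,0,0,0,0,0,0,0,0,0,0,0,0,0,0,0,0,0,0,0,0,0,0,0,0,0,0,0,0,0,0,0,0,0,0,0,0,0,0,0,0,0])

```text
t: 16.9
position: [439.4, 358.1, 68.5]
ee_rot: [3.14, -0.001, 1.747]
wrist_force: [-0.4, -0.7, 6.2]
grip_width: 42.7
grip_force: 30.1
```

drive_tool(increments=[0,0,0,0,0,0.15,0,0,0,0,0,0,0.15,0,0,0,0,0,0,0.15,0,0,0,0,0,0,0.15,0,0,0,0,0,0,0.15,0,0,0,0,0,0,0.15,0,0,0,0,0,0,0,0])

```text
t: 17.6
position: [439.5, 358.2, 68.5]
ee_rot: [3.141, -0.002, 0.841]
wrist_force: [-0.1, -1.1, 5.6]
grip_width: 42.9
grip_force: 30.2
```

drive_tool(increments=[0,0,0,0,0,0,100,0,0,0,0,0,0,100,0,0,0,0,0,0,100,0,0,0,0,0,0,100,0,0,0,0,0,0,100,0,0,-40,0,0,0,100,0,0,-40,0,0,0,100,-40,0,0,0,0,0,100,-40,0,0,0,0,0,100,0,0,0,0,0,0,100])

```text
t: 18.6
position: [383.6, 295.3, 147.7]
ee_rot: [-3.142, 0.001, 0.846]
wrist_force: [1.7, 1.1, -0.4]
grip_width: 85.3
grip_force: 0.0
```

```bash
python3 m.py t1.png;python3 -c "
from h import *
print(r.sense()['position'])"
```

```text
top roller [441.1 357.4  22.1  84.3] plate [448.3 355.1  53.   34.   76.7  55.4  86. ]
top roller [437.  235.1  21.7  83.9] plate [437.1 235.   53.7  49.9  58.6  55.9 154. ]
top roller [442.4  -7.3  21.7  84.4] plate [442.5  -7.3  53.8  50.   64.8  55.9 166. ]
top roller [ 503.4 -111.3   21.9   84.5] plate [ 503.6 -111.7   54.    50.8   53.7   56.   156. ]
top roller [ 433.  -250.7   22.4   84.7] plate [ 432.4 -250.2   50.5   54.2   36.1   56.2  158. ]
scene roller [440.7 361.2  23.3  85.6] plate [441.  361.1  53.9  53.7  76.7  57.  162. ]
scene roller [436.3 238.6  22.7  85.8] plate [436.9 238.6  55.3  51.9  58.3  57.3 159. ]
scene roller [442.3  -2.1  22.2  86. ] plate [442.1  -3.5  55.1  50.7  66.5  57.4 136. ]
scene roller [ 501.8 -106.7   23.1   85.6] plate [ 502.2 -107.7   56.8   50.8   54.    57.2  127. ]
scene roller [ 431.8 -245.2   22.5   85.9] plate [ 432.  -245.6   51.7   53.9   37.2   57.2  122. ]
[385.93959628 297.67948482 147.78611429]
```

View pics/t1.png

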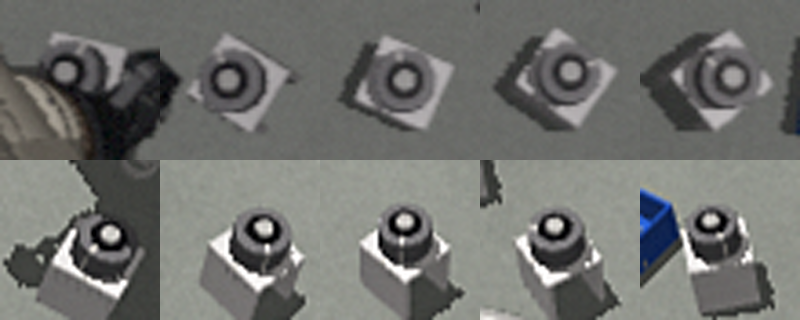

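All five are tested. The U1 and U5 brackets went round with their rollers, so they bind. U2, U3 and U4 barely moved (2–5°), so they are free. Now U1 goes to the bin.

drive_tool(increments=[0,0,0,0,0,-0.123,100,0,0,0,0,0,-0.123,100,0,0,0,0,0,-0.123,100,0,0,0,0,0,-0.123,100,24,13,0,0,0,0,100,24,13,0,0,0,0,100,23,13,0,0,0,0,100,0,0,36,0,0,0,100,0,0,36,0,0,0,100,0,0,0,0,0,0,100,0,0,0,0,0,0,100])

```text
t: 19.8
position: [440.4, 358.2, 75.4]
ee_rot: [-3.141, 0.001, 1.339]
wrist_force: [-0.6, -0.6, 0.4]
grip_width: 85.5
grip_force: 0.0
```

drive_tool(increments=[0,0,25,0,0,0,100,0,0,25,0,0,0,100,0,0,0,0,0,0,0,0,0,0,0,0,0,0,0,0,0,0,0,0,0,0,0,0,0,0,0,0,0,0,0,0,0,0,0,0,0,0,0,0,0,0], newtons=60)

```text
t: 20.6
position: [441.5, 359.0, 28.2]
ee_rot: [3.139, -0.003, 1.339]
wrist_force: [-0.8, -0.5, 6.6]
grip_width: 49.2
grip_force: 63.9
```

drive_tool(increments=[0,0,-25,0,0,0,0,0,0,-35,0,0,0,0,0,0,-35,0,0,0,0,0,0,0,0,0,-0.13,0,0,0,0,0,0,-0.13,0,0,0,0,0,0,0,0,0,0,0,0,0,0,0])

```text
t: 21.3
position: [440.3, 358.0, 120.8]
ee_rot: [3.141, -0.0, 1.595]
wrist_force: [0.4, -0.2, -3.1]
grip_width: 49.1
grip_force: 63.6
```

```bash
cat > bin.py <<'E'
from h import *
for n in('top','scene'):
    p,d=snap(n);q=near(cloud(n,d),610,331,44,62,125)
    print(n,cv2.minAreaRect(q[:,:2].astype(np.float32)),np.median(q[:,2]),len(q))
print(r.sense()['position'],r.sense()['ee_rot'])
E
python3 bin.py
```

```text
top ((620.7564697265625, 331.13177490234375), (151.81700134277344, 161.5831756591797), 1.6289749145507812) 54.28057555097166 568
scene ((618.876953125, 334.87841796875), (153.99893188476562, 160.5918731689453), 1.7977458238601685) 54.9788194055959 704
[440.23862257 357.91541523 120.38591206] [-3.14153654e+00  8.70624853e-05  1.59587296e+00]
```

drive_tool(increments=[1,34,0,0,0,0,0,1,34,0,0,0,0,0,1,34,0,0,0,0,0,1,33,0,0,0,0,0,0,33,0,0,0,0,0,0,0,20,0,0,0,0,0,0,20,0,0,0,0,0,0,0,0,0,0,0,0,0,0,0,0,0,0])

```text
t: 22.3
position: [607.7, 366.5, 80.2]
ee_rot: [-3.141, 0.001, 1.598]
wrist_force: [-0.9, 0.1, -1.8]
grip_width: 48.9
grip_force: 64.0
```

drive_tool(increments=[0,0,20,0,0,0,0,0,0,16,0,0,0,0,0,0,8,0,0,0,0,0,0,0,0,0,0,0,0,0,0,0,0,0,0])

```text
t: 22.8
position: [608.2, 366.7, 36.9]
ee_rot: [3.141, -0.0, 1.599]
wrist_force: [0.2, 0.8, -3.6]
grip_width: 48.8
grip_force: 64.3
```

drive_tool(increments=[0,0,0,0,0,0,78,0,0,0,0,0,0,78,0,0,0,0,0,0,78,0,0,0,0,0,0,78,0,0,-25,0,0,0,78,0,0,-40,0,0,0,78,0,0,-40,0,0,0,100,0,0,-20,0,0,0,100,0,0,0,0,0,0,100,0,0,0,0,0,0,100])

```text
t: 23.8
position: [608.3, 366.8, 161.3]
ee_rot: [3.141, -0.0, 1.599]
wrist_force: [-0.7, -0.4, -0.0]
grip_width: 85.6
grip_force: 0.0
```

```bash
python3 -c "
from h import *
print(r.sense()['position'],r.sense()['joint_positions'])
p,d=snap('scene','b1.png');units('scene',d,z0=52,z1=67,seeds=[(608,368)])"
```

```text
[608.27441818 366.75027715 161.27766731] [ 5.42579090e-01  4.77727803e-01  5.19069628e-01  1.61150182e+00
 -9.68139273e-06  2.08539970e+00]
scene roller [608.6 368.2  22.   89.3] plate [607.1 369.2  52.9  54.4   1.1  61.1 187. ]
```

drive_tool(increments=[-21,-29,0,0,0,0,100,-21,-29,0,0,0,0,100,-21,-29,0,0,0,0,100,-21,-29,0,0,0,0,100,-21,-29,0,0,0,0,100,-22,-30,0,0,0,0,100,0,0,0,0,0,0.145,100,0,0,0,0,0,0.145,100,0,0,0,0,0,0.144,100,0,0,0,0,0,0.144,100,0,0,43,0,0,0,100,0,0,43,0,0,0,100])

```text
t: 25.05
position: [436.6, 234.8, 73.6]
ee_rot: [3.141, -0.001, 1.021]
wrist_force: [0.1, 0.1, -1.1]
grip_width: 85.5
grip_force: 0.0
```

drive_tool(increments=[0,0,0,0,0,0,100,0,0,0,0,0,0,100])

```text
t: 25.25
position: [435.9, 234.4, 74.9]
ee_rot: [-3.14, 0.002, 1.021]
wrist_force: [0.2, -0.7, 0.4]
grip_width: 85.3
grip_force: 0.0
```

drive_tool(increments=[0,0,25,0,0,0,100,0,0,25,0,0,0,100,0,0,0,0,0,0,0,0,0,0,0,0,0,0,0,0,0,0,0,0,0,0,0,0,0,0,0,0,0,0,0,0,0,0,0,0,0,0,0,0,0,0])

```text
t: 26.05
position: [438.0, 235.6, 28.0]
ee_rot: [3.14, -0.003, 1.021]
wrist_force: [-1.7, 0.6, 7.7]
grip_width: 49.0
grip_force: 63.8
```

drive_tool(increments=[0,0,-25,0,0,0,0,0,0,-40,0,0,0,0,0,0,-40,0,0,0,0,0,0,-40,0,0,0,0,0,0,-40,0,0,0,0,0,0,0,0,0,-0.15,0,0,0,0,0,0,-0.15,0,0,0,0,0,0,-0.15,0,0,0,0,0,0,-0.15,0,0,0,0,0,0,-0.021,0,0,0,0,0,0,0,0,0,0,0,0,0,0,0])

```text
t: 27.25
position: [436.7, 234.8, 210.6]
ee_rot: [3.141, -0.0, 1.638]
wrist_force: [-0.4, -0.6, -4.1]
grip_width: 48.8
grip_force: 63.7
```

drive_tool(increments=[-28,29,0,0,0,0,0,-28,29,0,0,0,0,0,-28,29,0,0,0,0,0,-28,29,0,0,0,0,0,-28,30,0,0,0,0,0,-27,30,0,0,0,0,0,0,0,0,0,0,0,0,0,0,0,0,0,0,0,0,0,0,0,0,0,0])

```text
t: 28.15
position: [623.7, 81.1, 210.4]
ee_rot: [-3.141, -0.0, 1.641]
wrist_force: [-0.2, 0.3, -3.9]
grip_width: 49.0
grip_force: 64.5
```

Run:
```python
from h import *
print(r.sense()['position'],r.sense()['ee_rot'])
p,d=snap('scene')
u,v=pix('scene',[623,80,170]).astype(int)
cv2.imwrite('pics/h2.png',cv2.resize(p[v-45:v+45,u-60:u+60],(800,600),interpolation=cv2.INTER_CUBIC))
```

```text
[623.68221233  81.1220668  210.40675614] [-3.14133020e+00 -2.05653183e-04  1.64095786e+00]
```

View pics/h2.png

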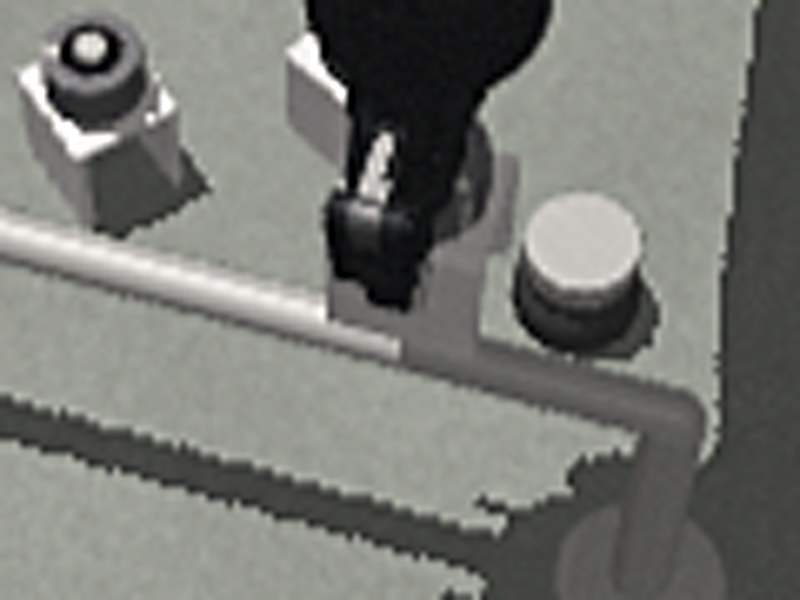

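The unit is held above the bar, square to it. The bar's left end is at (690,400) in this crop. Lowering in stages.

drive_tool(increments=[0,0,15,0,0,0,0,0,0,15,0,0,0,0,0,0,10,0,0,0,0,0,0,10,0,0,0,0,0,0,0,0,0,0,0,0,0,0,0,0,0,0])

```text
t: 28.8
position: [624.0, 80.9, 160.7]
ee_rot: [3.141, -0.0, 1.642]
wrist_force: [-1.1, 1.3, -3.9]
grip_width: 49.2
grip_force: 64.5
```

drive_tool(increments=[0,0,12,0,0,0,0,0,0,8,0,0,0,0,0,0,5,0,0,0,0,0,0,4,0,0,0,0,0,0,0,0,0,0,0,0,0,0,0,0,0,0])

```text
t: 29.4
position: [624.1, 80.7, 131.4]
ee_rot: [3.141, -0.0, 1.642]
wrist_force: [-0.7, 0.1, -3.8]
grip_width: 48.6
grip_force: 64.7
```

drive_tool(increments=[0,0,2,0,0,0,0,0,0,1.5,0,0,0,0,0,0,0,0,0,0,0])

```text
t: 29.7
position: [624.3, 80.7, 128.2]
ee_rot: [3.141, -0.0, 1.642]
wrist_force: [0.7, -0.7, -2.9]
grip_width: 48.7
grip_force: 64.8
```

Nearly seated. Go 1.5 mm more, release and rise.

drive_tool(increments=[0,0,1.5,0,0,0,0,0,0,0,0,0,0,0,0,0,0,0,0,0,100,0,0,0,0,0,0,100,0,0,0,0,0,0,100,0,0,0,0,0,0,100,0,0,0,0,0,0,100,0,0,-20,0,0,0,100,0,0,-40,0,0,0,100,0,0,-40,0,0,0,100,0,0,0,0,0,0,100,0,0,0,0,0,0,100])

```text
t: 30.9
position: [624.7, 80.8, 227.3]
ee_rot: [3.139, -0.0, 1.642]
wrist_force: [0.8, -0.4, -0.5]
grip_width: 85.7
grip_force: 0.0
```

```bash
cat > hung.py <<'E'
from h import *
import sys
for n in('scene','top'):
    p,d=snap(n);units_=None
    P=cloud(n,d)
    for y in map(float,sys.argv[1:]):
        x=628.8-.071*y
        T=near(P,x,y,178,198,50)
        if len(T)<8: print(n,y,'none');continue
        T=T[T[:,2]>T[:,2].max()-9];(a,b),rr=cv2.minEnclosingCircle(T[:,:2].astype(np.float32))
        B=near(P,a,b,145,162,42);B=B[B[:,2]>151]
        print(n,y,'roller',np.round([a,b,rr],1),np.median(T[:,2]),'plate z',np.median(B[:,2]),cv2.minAreaRect(B[:,:2].astype(np.float32)))
print(r.sense()['position'])
E
python3 hung.py 80
python3 -c "
from h import *
p,d=snap('scene')
u,v=pix('scene',[623,80,130]).astype(int)
cv2.imwrite('pics/h2b.png',cv2.resize(p[v-45:v+45,u-60:u+60],(400,300),interpolation=cv2.INTER_CUBIC))"
```

```text
scene 80.0 roller [622.8  84.3  22.2] 185.9361887134471 plate z 156.52993767689924 ((629.0086669921875, 87.50601196289062), (48.26338577270508, 79.4319839477539), 23.02823829650879)
top 80.0 none
[623.86324531  80.68989272 225.12585384]
```

View pics/h2b.png

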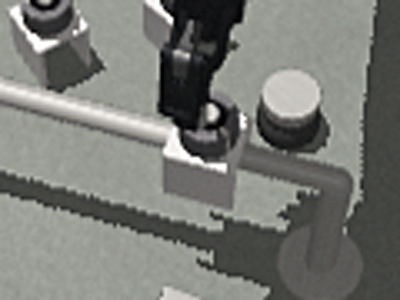

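U2 sits upright on the bar, fully down (crop centre about (200,150)). Next is U3.

drive_tool(increments=[-12,-31,0,0,0,0,100,-12,-31,0,0,0,0,100,-12,-31,0,0,0,0,100,-13,-31,0,0,0,0,100,-13,-31,0,0,0,0,100,-13,-32,0,0,0,0,100,0,0,10,0,0,0.127,100,0,0,10,0,0,0.127,100,0,0,10,0,0,0.127,100,0,0,10,0,0,0.128,100])

```text
t: 32.05
position: [442.3, -7.4, 184.8]
ee_rot: [-3.14, 0.001, 1.127]
wrist_force: [0.7, 0.4, 0.4]
grip_width: 85.3
grip_force: 0.0
```

drive_tool(increments=[0,0,40,0,0,0,100,0,0,40,0,0,0,100,0,0,30,0,0,0,100,0,0,0,0,0,0,100,0,0,0,0,0,0,100])

```text
t: 32.55
position: [442.4, -7.4, 76.3]
ee_rot: [-3.14, 0.001, 1.133]
wrist_force: [0.5, 0.5, 0.8]
grip_width: 85.4
grip_force: 0.0
```

drive_tool(increments=[0,0,25,0,0,0,100,0,0,25,0,0,0,100,0,0,0,0,0,0,0,0,0,0,0,0,0,0,0,0,0,0,0,0,0,0,0,0,0,0,0,0,0,0,0,0,0,0,0,0,0,0,0,0,0,0])

```text
t: 33.35
position: [444.2, -7.4, 28.8]
ee_rot: [3.139, -0.001, 1.133]
wrist_force: [-0.9, 0.4, 6.3]
grip_width: 49.6
grip_force: 63.7
```

drive_tool(increments=[0,0,-25,0,0,0,0,0,0,-40,0,0,0,0,0,0,-40,0,0,0,0,0,0,-40,0,0,0,0,0,0,-40,0,0,0,0,0,0,0,0,0,-0.127,0,0,0,0,0,0,-0.127,0,0,0,0,0,0,-0.127,0,0,0,0,0,0,-0.128,0,0,0,0,0,0,0,0,0,0,0,0,0,0,0])

```text
t: 34.45
position: [443.0, -7.4, 211.9]
ee_rot: [3.141, 0.0, 1.638]
wrist_force: [-0.6, 0.5, -3.0]
grip_width: 49.3
grip_force: 64.1
```

drive_tool(increments=[-2,31,0,0,0,0,0,-2,31,0,0,0,0,0,-3,31,0,0,0,0,0,-3,31,0,0,0,0,0,-3,31,0,0,0,0,0,-3,31,0,0,0,0,0,0,0,0,0,0,0,0,0,0,0,0,0,0,0,0,0,0,0,0,0,0])

```text
t: 35.35
position: [629.1, -10.1, 211.6]
ee_rot: [-3.141, -0.0, 1.64]
wrist_force: [-0.4, 0.7, -4.3]
grip_width: 49.0
grip_force: 64.9
```

drive_tool(increments=[0,0,15,0,0,0,0,0,0,15,0,0,0,0,0,0,10,0,0,0,0,0,0,10,0,0,0,0,0,0,0,0,0,0,0,0,0,0,0,0,0,0])

```text
t: 35.95
position: [629.5, -10.1, 161.8]
ee_rot: [3.141, 0.0, 1.642]
wrist_force: [-0.1, 0.0, -4.4]
grip_width: 48.9
grip_force: 64.8
```

drive_tool(increments=[0,0,12,0,0,0,0,0,0,8,0,0,0,0,0,0,6,0,0,0,0,0,0,5,0,0,0,0,0,0,0,0,0,0,0,0,0,0,0,0,0,0])

```text
t: 36.55
position: [629.6, -10.1, 130.3]
ee_rot: [-3.142, -0.0, 1.642]
wrist_force: [0.5, 0.4, -3.7]
grip_width: 49.1
grip_force: 65.0
```

drive_tool(increments=[0,0,2,0,0,0,0,0,0,1.5,0,0,0,0,0,0,0,0,0,0,0,0,0,0,0,0,0,100,0,0,0,0,0,0,100,0,0,0,0,0,0,100,0,0,0,0,0,0,100,0,0,0,0,0,0,100,0,0,-20,0,0,0,100,0,0,-40,0,0,0,100,0,0,-40,0,0,0,100,0,0,0,0,0,0,100])

```text
t: 37.75
position: [631.0, -10.1, 233.1]
ee_rot: [3.133, 0.001, 1.642]
wrist_force: [1.0, -0.5, -0.5]
grip_width: 85.4
grip_force: 0.0
```

```bash
python3 hung.py 80 -10
```

```text
scene 80.0 roller [623.   84.4  22. ] 185.8729036689296 plate z 156.67702652140758 ((627.2720947265625, 86.30673217773438), (49.13766098022461, 81.20198059082031), 17.53104019165039)
scene -10.0 roller [628.1  -6.6  21.7] 186.0119054227502 plate z 157.04739152578753 ((635.7454223632812, -3.6083335876464844), (49.86722946166992, 79.09738159179688), 24.3748836517334)
top 80.0 roller [623.2  82.7  20.5] 184.36681581214748 plate z 155.36616262733878 ((619.2042236328125, 108.26072692871094), (52.0073356628418, 32.1465950012207), 16.277719497680664)
top -10.0 none
[630.09810299 -10.12783516 227.81534565]
```

drive_tool(increments=[-18,-26,0,0,0,0,100,-18,-26,0,0,0,0,100,-18,-27,0,0,0,0,100,-19,-27,0,0,0,0,100,-19,-27,0,0,0,0,100,0,0,10,0,0,0.14,100,0,0,10,0,0,0.14,100,0,0,10,0,0,0.141,100,0,0,10,0,0,0.141,100,0,0,0,0,0,0.141,100])

```text
t: 38.85
position: [502.2, -111.1, 183.8]
ee_rot: [-3.138, 0.002, 0.933]
wrist_force: [-0.4, 0.4, 0.3]
grip_width: 85.3
grip_force: 0.0
```

drive_tool(increments=[0,0,40,0,0,0,100,0,0,40,0,0,0,100,0,0,30,0,0,0,100,0,0,0,0,0,0,100,0,0,0,0,0,0,100])

```text
t: 39.35
position: [502.8, -111.2, 76.5]
ee_rot: [-3.14, 0.001, 0.939]
wrist_force: [0.6, 0.2, 0.6]
grip_width: 85.7
grip_force: 0.0
```

drive_tool(increments=[0,0,25,0,0,0,100,0,0,25,0,0,0,100,0,0,0,0,0,0,0,0,0,0,0,0,0,0,0,0,0,0,0,0,0,0,0,0,0,0,0,0,0,0,0,0,0,0,0,0,0,0,0,0,0,0])

```text
t: 40.15
position: [504.8, -111.6, 29.4]
ee_rot: [3.138, -0.002, 0.939]
wrist_force: [-0.5, 1.0, 6.4]
grip_width: 48.5
grip_force: 63.4
```

drive_tool(increments=[0,0,-25,0,0,0,0,0,0,-40,0,0,0,0,0,0,-40,0,0,0,0,0,0,-40,0,0,0,0,0,0,-40,0,0,0,0,0,0,0,0,0,-0.14,0,0,0,0,0,0,-0.14,0,0,0,0,0,0,-0.141,0,0,0,0,0,0,-0.141,0,0,0,0,0,0,-0.141,0,0,0,0,0,0,0,0,0,0,0,0,0,0,0])

```text
t: 41.35
position: [503.5, -111.4, 212.4]
ee_rot: [3.141, 0.0, 1.638]
wrist_force: [-0.1, -0.0, -2.3]
grip_width: 49.1
grip_force: 63.5
```

drive_tool(increments=[0.5,26,0,0,0,0,0,0.5,26,0,0,0,0,0,0.5,27,0,0,0,0,0,0.5,27,0,0,0,0,0,0.5,27,0,0,0,0,0,0,0,0,0,0,0,0,0,0,0,0,0,0,0,0,0,0,0,0,0,0])

```text
t: 42.15
position: [635.4, -99.5, 212.1]
ee_rot: [-3.142, 0.0, 1.64]
wrist_force: [-0.5, -0.1, -2.6]
grip_width: 49.1
grip_force: 64.0
```

drive_tool(increments=[0,0,15,0,0,0,0,0,0,15,0,0,0,0,0,0,10,0,0,0,0,0,0,10,0,0,0,0,0,0,0,0,0,0,0,0,0,0,0,0,0,0])

```text
t: 42.75
position: [635.8, -99.4, 162.2]
ee_rot: [3.141, 0.0, 1.642]
wrist_force: [-0.4, -0.0, -2.5]
grip_width: 48.9
grip_force: 64.0
```

drive_tool(increments=[0,0,12,0,0,0,0,0,0,8,0,0,0,0,0,0,6,0,0,0,0,0,0,5,0,0,0,0,0,0,0,0,0,0,0,0,0,0,0,0,0,0])

```text
t: 43.35
position: [635.9, -99.4, 130.8]
ee_rot: [-3.142, 0.0, 1.642]
wrist_force: [-0.6, -0.1, -2.7]
grip_width: 48.6
grip_force: 64.1
```

drive_tool(increments=[0,0,2,0,0,0,0,0,0,1.5,0,0,0,0,0,0,0,0,0,0,0,0,0,0,0,0,0,100,0,0,0,0,0,0,100,0,0,0,0,0,0,100,0,0,0,0,0,0,100,0,0,0,0,0,0,100,0,0,-20,0,0,0,100,0,0,-40,0,0,0,100,0,0,-40,0,0,0,100,0,0,0,0,0,0,100])

```text
t: 44.55
position: [637.3, -99.6, 233.6]
ee_rot: [3.133, 0.002, 1.642]
wrist_force: [0.1, 0.6, -0.2]
grip_width: 85.0
grip_force: 0.0
```

```bash
python3 hung.py 80 -10 -100
```

```text
scene 80.0 roller [623.5  84.1  22.4] 185.97672514635585 plate z 156.5304078672469 ((627.492919921875, 86.3509521484375), (49.35905075073242, 81.25843811035156), 17.979049682617188)
scene -10.0 roller [629.2  -7.8  22.6] 186.05340257755668 plate z 157.0679749193343 ((635.2313842773438, -6.586601257324219), (49.41604995727539, 79.58538055419922), 21.992427825927734)
scene -100.0 roller [635.4 -96.3  21.7] 186.40934986580584 plate z 156.90293860952423 ((640.730712890625, -93.07108306884766), (51.35540008544922, 77.30179595947266), 27.67408561706543)
top 80.0 roller [623.2  80.5  21.6] 184.7580359101107 plate z 155.66942717320586 ((623.190673828125, 81.40095520019531), (49.80015563964844, 80.66793823242188), 3.216174364089966)
top -10.0 roller [628.9 -10.5  21.5] 184.73043346427195 plate z 155.3103668880002 ((629.5965576171875, -10.320671081542969), (51.11174011230469, 83.41346740722656), 4.568580150604248)
top -100.0 none
[636.48310891 -99.45749054 228.30810282]
```

drive_tool(increments=[-19,-30,0,0,0,0,80,-19,-30,0,0,0,0,80,-19,-30,0,0,0,0,80,-19,-31,0,0,0,0,80,-20,-31,0,0,0,0,80,-20,-31,0,0,0,0,80,-20,-31,0,0,0,0,80,0,0,10,0,0,-0.14,80,0,0,10,0,0,-0.14,80,0,0,10,0,0,-0.141,80,0,0,10,0,0,-0.141,80])

```text
t: 45.75
position: [431.4, -250.0, 185.3]
ee_rot: [-3.141, -0.002, 2.209]
wrist_force: [-0.4, -0.5, -0.1]
grip_width: 68.3
grip_force: 0.0
```

drive_tool(increments=[0,0,40,0,0,0,80,0,0,40,0,0,0,80,0,0,30,0,0,0,80,0,0,0,0,0,0,80,0,0,0,0,0,0,80])

```text
t: 46.25
position: [431.6, -249.9, 77.1]
ee_rot: [-3.141, -0.002, 2.204]
wrist_force: [-0.7, -0.2, 0.6]
grip_width: 68.0
grip_force: 0.0
```

Run:
```python
from h import *
p,d=snap('scene');units('scene',d,seeds=[(432,-246)])
q=near(cloud('scene',d),430,-345,32,42,60);m=q[:,1]<-295
print('tub',cv2.boxPoints(cv2.minAreaRect(q[m][:,:2].astype(np.float32))))
```

```text
scene roller [ 438.2 -236.8   30.5   85.4] plate [ 432.3 -245.4   51.1   53.4   36.6   57.   118. ]
tub [[ 376.48615 -372.58875]
 [ 455.2055  -390.07318]
 [ 469.29297 -326.6477 ]
 [ 390.5736  -309.16327]]
```

drive_tool(increments=[0,0,26,0,0,0,80,0,0,25,0,0,0,80,0,0,0,0,0,0,0,0,0,0,0,0,0,0,0,0,0,0,0,0,0,0,0,0,0,0,0,0,0,0,0,0,0,0,0,0,0,0,0,0,0,0])

```text
t: 47.1
position: [432.4, -250.4, 26.9]
ee_rot: [3.141, 0.001, 2.204]
wrist_force: [0.0, -0.3, -0.4]
grip_width: 48.8
grip_force: 65.3
```

drive_tool(increments=[0,0,-25,0,0,0,0,0,0,-40,0,0,0,0,0,0,-40,0,0,0,0,0,0,0,0,0,0.15,0,0,0,0,0,0,0.15,0,0,0,0,0,0,0.15,0,0,0,0,0,0,0.154,0,0,0,0,0,0,0,0])

```text
out of range: row 7 has 0.154, outside -0.15 to 0.15
```

```bash
python3 bin.py; python3 hung.py -100
```

```text
top ((621.5593872070312, 340.7774658203125), (151.3985595703125, 161.54953002929688), 1.7325944900512695) 54.60398385537309 699
scene ((620.8965454101562, 344.5555419921875), (152.54161071777344, 160.18739318847656), 1.6139094829559326) 55.48620804666755 866
[ 432.41709013 -250.43807127   26.86360742] [3.14127561e+00 8.74529777e-04 2.20379325e+00]
scene -100.0 roller [635.1 -96.2  21.7] 186.1437177088847 plate z 156.96234308503176 ((641.6909790039062, -94.01902770996094), (52.58190155029297, 75.09391021728516), 27.72142791748047)
top -100.0 roller [635.5 -99.8  21.7] 185.10163911781754 plate z 155.87007179470774 ((635.1998901367188, -99.3702392578125), (50.234046936035156, 81.81951141357422), 4.0222954750061035)
[ 432.42161702 -250.43820208   26.85770574]
```

drive_tool(increments=[0,0,-25,0,0,0,0,0,0,-40,0,0,0,0,0,0,-40,0,0,0,0,0,0,0,0,0,0.15,0,0,0,0,0,0,0.15,0,0,0,0,0,0,0.15,0,0,0,0,0,0,0.15,0,0,0,0,0,0,0,0])

```text
t: 48.1
position: [431.9, -250.1, 130.9]
ee_rot: [-3.141, -0.0, 1.602]
wrist_force: [-0.9, 0.0, -4.4]
grip_width: 49.1
grip_force: 65.0
```

```bash
python3 bin.py
python3 - <<'E'
from h import *
for n in('top','scene'):
    units(n,snap(n)[1],z0=52,z1=67,seeds=[(609,378)])
E
```

```text
top ((621.8402099609375, 341.2762756347656), (152.04629516601562, 162.1676788330078), 1.8060297966003418) 54.852498704433806 683
scene ((620.683349609375, 344.5674743652344), (152.05628967285156, 160.37184143066406), 1.5751776695251465) 55.515833691342685 881
[ 431.99680706 -250.17516625  131.02473763] [-3.14120020e+00 -3.03574798e-04  1.60826955e+00]
top roller [608.6 375.   22.2  88. ] plate [608.8 374.5  50.3  54.    1.7  59.5 155. ]
scene roller [609.1 378.7  22.2  89.3] plate [608.7 379.   52.2  54.8   2.1  60.9 190. ]
```

The bin was knocked about 10 mm in +y and U1 stays inside it. The target for U5 is now (609,303).

drive_tool(increments=[40,2,0,0,0,0,0,46,2,0,0,0,0,0,46,2,0,0,0,0,0,46,2,0,0,0,0,0,46,2,0,0,0,0,0,46,2,0,0,0,0,0,46,2,0,0,0,0,0,46,2,0,0,0,0,0,46,2,0,0,0,0,0,46,1,0,0,0,0,0,46,1,0,0,0,0,0,40,0,0,0,0,0,0])

```text
t: 49.5
position: [433.9, 292.5, 131.3]
ee_rot: [3.141, -0.0, 1.607]
wrist_force: [0.2, -0.6, -3.8]
grip_width: 48.6
grip_force: 65.1
```

drive_tool(increments=[0,30,0,0,0,0,0,0,30,0,0,0,0,0,0,30,0,0,0,0,0,0,30,0,0,0,0,0,0,30,0,0,0,0,0,0,26,0,0,0,0,0,0,0,0,0,0,0,0,0,0,0,0,0,0,0,0,0,0,0,0,0,0])

```text
t: 50.4
position: [609.6, 296.0, 131.2]
ee_rot: [-3.141, 0.0, 1.605]
wrist_force: [-0.5, 0.2, -3.9]
grip_width: 48.8
grip_force: 65.1
```

```bash
python3 bin.py
```

```text
top ((622.437744140625, 284.027099609375), (153.7137451171875, 61.164730072021484), 8.30014705657959) 53.73054974370289 199
scene ((620.40771484375, 344.8590393066406), (152.88662719726562, 160.99554443359375), 1.7337857484817505) 55.84779734359739 785
[609.51806755 296.09797054 131.66923411] [ 3.14147620e+00 -1.11733843e-04  1.60492675e+00]
```

drive_tool(increments=[7,0,0,0,0,0,0,0,0,30,0,0,0,0,0,0,30,0,0,0,0,0,0,20,0,0,0,0,0,0,10,0,0,0,0,0,0,5,0,0,0,0,0,0,0,0,0,0,0,0,0,0,0,0,0,0])

```text
t: 51.3
position: [610.5, 303.4, 37.8]
ee_rot: [3.14, -0.001, 1.604]
wrist_force: [-0.5, 0.2, -4.4]
grip_width: 49.2
grip_force: 65.1
```

drive_tool(increments=[0,0,0,0,0,0,78,0,0,0,0,0,0,78,0,0,0,0,0,0,78,0,0,0,0,0,0,78,0,0,-25,0,0,0,78,0,0,-40,0,0,0,78,0,0,-40,0,0,0,100,0,0,-40,0,0,0,100,0,0,0,0,0,0,100])

```text
t: 52.2
position: [611.6, 303.7, 188.5]
ee_rot: [3.133, -0.004, 1.604]
wrist_force: [0.6, 0.2, 0.4]
grip_width: 85.2
grip_force: 0.0
```

drive_tool(increments=[0,-40,0,0,0,0,100,0,-40,0,0,0,0,100,0,-40,0,0,0,0,100,0,-40,0,0,0,0,100,0,-40,0,0,0,0,100,0,-40,0,0,0,0,100,0,-20,0,0,0,0,100,0,0,0,0,0,0,100,0,0,0,0,0,0,100])

```text
t: 53.1
position: [350.2, 294.5, 181.5]
ee_rot: [3.141, -0.001, 1.604]
wrist_force: [-0.2, 1.0, 1.2]
grip_width: 85.4
grip_force: 0.0
```

```bash
python3 bin.py; python3 hung.py 80 -10 -100
python3 - <<'E'
from h import *
for n in('top','scene'):
    p,d=snap(n,n+'_end.png');units(n,d,z0=52,z1=67,seeds=[(609,378),(609,304)])
E
```

```text
top ((621.5147705078125, 340.70849609375), (151.3287811279297, 160.82456970214844), 1.7670332193374634) 55.427851643200526 828
scene ((620.722412109375, 344.4764404296875), (153.2996368408203, 160.1793212890625), 1.7582573890686035) 56.0631538680053 1032
[350.78343562 294.44726824 181.12432244] [ 3.14140380e+00 -2.05028335e-05  1.60346544e+00]
scene 80.0 roller [624.1  83.6  21.8] 185.94359532680147 plate z 156.7472167740142 ((628.2909545898438, 84.25129699707031), (50.34278106689453, 81.18760681152344), 18.073362350463867)
scene -10.0 roller [628.3  -7.7  22.1] 185.9595673975807 plate z 156.82509326077417 ((635.6372680664062, -5.551082611083984), (49.2019157409668, 78.41169738769531), 20.31307601928711)
scene -100.0 roller [634.3 -96.5  22.3] 186.08917009142723 plate z 156.88983784211112 ((642.4656982421875, -93.80502319335938), (52.806915283203125, 75.54615783691406), 26.263511657714844)
top 80.0 roller [623.3  80.2  21.5] 185.05369846795713 plate z 155.73409231127386 ((623.0103759765625, 78.99043273925781), (50.20767593383789, 80.62522888183594), 3.045717716217041)
top -10.0 roller [628.9 -10.6  21.7] 184.61563942265263 plate z 155.50807387704958 ((629.5195922851562, -10.972110748291016), (50.810367584228516, 80.27017974853516), 3.9519519805908203)
top -100.0 roller [634.7 -99.6  21.6] 184.69720021525956 plate z 155.29854252586324 ((634.7088012695312, -99.33038330078125), (50.515567779541016, 81.9276351928711), 6.783482074737549)
[350.80363496 294.31173906 180.9687697 ]
top roller [609.9 374.6  22.6  87.7] plate [609.2 375.   50.7  54.5   1.3  59.2 156. ]
top roller [609.9 301.5  21.9  88.1] plate [610.9 294.2  51.5  68.1   0.7  59.4 175. ]
scene roller [609.  379.3  22.4  89.2] plate [609.2 378.9  51.8  54.4   1.7  61.1 192. ]
scene roller [610.3 304.8  22.6  89.3] plate [610.2 298.5  51.1  66.9   0.8  61.1 196. ]
```

View pics/scene_end.png

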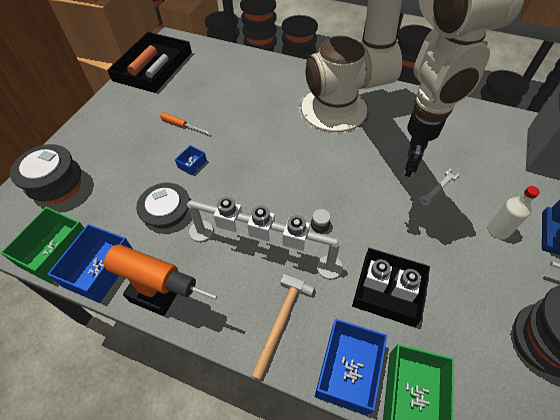

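The final view shows three units astride the bar at about (227,210), (261,218) and (297,228). The two binding units are upright in the bin at (380,275) and (408,283). The tub, jar and lamp are in their places.

```bash
python3 -c "
from bench import r
print(r.finish_job())"
```

```text
the job is handed in; nothing more can be done
None
```

I handed the job in at about 53 s: all five rollers were turned, the three free units hang upright and fully down on the bar, the two binding units stand in the repair bin, and the tub, jar and lamp are where they were (no verdict came back).

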